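Turn the drive label-up against the bench stop

ROBOT

A 7-joint arm with a two-finger parallel gripper is mounted at the origin on the work surface. World frame = base frame: x ahead of the robot, y to its left, z up, the work surface at z = 0. Lengths are in m, angles in degrees, forces in N, time in s.
With the tool pointing down it reaches from about 0.4 to 0.875 m from the base axis. Payload 6.5 kg.
Tool frame: the origin (TCP) lies midway between the tips of the shut fingers; the grasp point (between the pads) lies 19 mm behind it; z points along the fingers, y is the line along which they close (so a half turn about z gives the same grasp; the last joint's range is limited). The gripper opens to 88 mm and grips with 3 to 60 N. Pads are 18 mm wide; open, the fingers measure 123 mm over their backs; the gripper's body (75 mm by 187 mm) begins 45 mm behind the grasp point.
Start: joints at [-67.62, 30.733, -0.252, 88.115, 0.149, 61.152, -4.079], TCP at [0.287, 0.583, 0.239] pointing down, gripper open.
Joint ranges: [-154.64, 154.64], [-21.42, 123.67], [-72.66, 72.17], [13.99, 137.28], [-74.86, 254.86], [10.95, 109.41], [-158.01, 158.01]. Speed limits (degrees/s): [136.94, 136.94, 180, 180, 180, 180, 180].

INTERFACE

Orientations are given as [roll, pitch, yaw] about the fixed x, y, z axes, in that order (R = Rz(yaw) Ry(pitch) Rx(roll)).
In Python, from rig import arm, vision gives the robot as it stands. Calls block until the motion is done:
- arm.goto(position, orientation): joint-space move of the TCP to a pose.
- arm.servo_line(position, rot=None, feed=0.15): straight line of the TCP; rot=None keeps the orientation; feed is the mean speed in m/s.
- arm.move_j(angles): joint-space move.
- arm.gripper_open() and arm.clamp(f_grip=None): open the fingers fully, or close them until they stop; f_grip is the grip in N (None keeps the last).
- arm.wait(seconds).
- arm.solve_ik(position, orientation): joint angles nearest the present ones, or None.
- arm.sense(): the state.
- vision.read_camera(name): name is "scene" or "top"; returns a dict with "image" (400x640x3 uint8, blue, green, red), "K" (3x3 intrinsics, pixels), "view" (4x4, takes a point from world to camera coordinates). Camera axes: x right, y up, looking along -z (the intrinsics and any distortion apply to the point x, -y, -z); pixel columns grow to the right and rows downward; lengths in m; the calibration is good to about 2 mm. A picture is of the moment at which its call begins. There is no depth.
A pose or a line that the arm cannot do raises arm.MotionError and nothing moves.
- arm.job_done(): hands the job in; it is judged then, once.
The state is a dict: "time": time; "joint_pos": joint angles; "qvel": joint speeds; "effort": joint torques, N m; "tcp_pos": TCP position; "tcp_rot": TCP orientation; "force": force on the tool from outside, world axes, zero at the start; "ft_torque": the same for the moment, N m; "grip_width": opening from 0.0 (shut) to 1.0 (fully open); "grip_force": force on a finger pad.
Only numpy, scipy, OpenCV 4.12 (cv2) and the standard library are available. Lean on these libraries where they do the work, as an engineer would, in place of code of your own. Each camera call takes 0.05 s, during which the arm holds its last target. There are 200 camera calls.

TASK

The slim drive on the mat lies label side down: turn it over so that its label can be read. Without picking it up, push it across the mat against the sloped face of the bench stop until it tips up and leans on it, then go behind the stop and push the raised end back so that the drive topples over. Leave it lying flat on the mat in front of the stop, label side up, and do not disturb the other things.

Things in the scene. Friction and masses are not known exactly. Their poses are not given: they have to be found in the camera images.
- drive: slim drive: flat smooth grey metal slab, 100 (x) by 70 (y) by 7 mm, about 60 g. It starts flat on the mat in front of the stop, a short side towards the sloped face, its x roughly along the stop's x. The bare side with screw holes is up, the pale paper label is hidden underneath. Origin: centre of the labelled face; z runs from labelled to bare face: up at the start, down at the end
- stop: bench stop: low bent bracket of slippery aluminium fixed to the mat, 160 mm wide (y). Its flat front face rises from the mat, leaning away at 60 degrees from level, 60 mm long up the slope; open behind, with a 4 mm thick base plate reaching 46 mm behind the foot. Origin: middle of the foot of the face, on the mat. x level, from front to back (the way the drive is pushed), y along the foot, z up
- stop_top (a point): middle of the stop's top edge, 52 mm above the mat, 30 mm behind the foot. Pushed home, the drive slides up and lies on the slope, its near end at the foot, and stays there by itself; its last 40 mm stands out above this edge, its top end about 87 mm above the mat. Pushed back from behind, it pivots on its lower end and, once past upright, falls onto the mat
- corner_a (a point): corner of the drive at its +x, +y end, half-way through its thickness
- corner_b (a point): corner of the drive at its +x, -y end, half-way through its thickness
- corner_c (a point): corner of the drive at its -x, +y end, half-way through its thickness
- corner_d (a point): corner of the drive at its -x, -y end, half-way through its thickness
- mat: thin slate-grey bench mat, 660 by 1100 mm, 3 mm thick and fixed: its upper surface is 3 mm above the work surface. It is rubbery and grips well. Origin: centre of its underside
- ram: memory module, a thin green stick 133 by 30 by 4 mm lying loose beside the drive's lane. Leave alone. Origin: centre of its underside
- screwdriver: screwdriver about 170 mm long lying loose on the other side of the lane. Leave alone. Origin: underside, near its middle
- tray: small black open tray of screws, 90 by 60 by 25 mm, beside the stop. Leave alone. Origin: centre of its underside
- big_drive: large hard drive, a bare aluminium block 147 by 101 by 26 mm (not the slim one). Leave alone. Origin: centre of its underside
- mug: white mug, 80 mm across, 95 mm tall. Leave alone. Origin: centre of its underside
- cleaner: blue plastic bottle, 60 mm across, 150 mm tall. Leave alone. Origin: centre of its underside
- fan: black case fan, square 120 by 120 by 25 mm, lying flat. Leave alone. Origin: centre of its underside
Mind the look-alikes: they are no part of the job. Leave any green look-alike of the drive alone. What is shaped like the stop but red is not meant.

How it is judged:
By the outcome, as a careful person would: the job done as asked, in the order asked, and still so for the second after the job is handed in, with the robot touching nothing.
It also fails if it takes over 58 s, if anything falls off the work surface, if the arm or the gripper's body presses on something with over 40 N, if the wrist force passes 120 N, or if a joint passes its speed limit or range.

## Working session

There is one attempt and no reset: what is moved stays moved. The work goes in short steps, each a Python script; the robot and the scene stay as the last script left them, time stands still between calls to the robot, and variables do not carry over. Pictures are saved under pics/ and viewed, at most 10 in all, crops included, and the job is handed in when it is done.

```bash
mkdir -p pics; ls; python3 - <<'E'
from rig import arm, vision
import cv2
for n in ("scene","top"):
    d=vision.read_camera(n); cv2.imwrite(f"pics/{n}0.png",d["image"]); print(n,d.keys(),d["K"],d["view"])
print(arm.sense())
E
```

```text
pics
scene dict_keys(['image', 'K', 'view']) [[400.80951531   0.         320.17674865]
 [  0.         400.80951531 194.95710626]
 [  0.           0.           1.        ]] [[ 0.78880701  0.61427838  0.02110873 -0.48846001]
 [-0.4276152   0.52379217  0.7367408   0.17144366]
 [ 0.44150736 -0.59017271  0.67584571 -1.37690104]
 [ 0.          0.          0.          1.        ]]
top dict_keys(['image', 'K', 'view']) [[494.12506642   0.         327.9098526 ]
 [  0.         494.12506642 212.02542552]
 [  0.           0.           1.        ]] [[-0.02476449 -0.99940117 -0.02416653  0.04934494]
 [ 0.98381171 -0.0286558   0.17689929 -0.58763837]
 [-0.17748587 -0.0193945   0.98393222 -1.31936317]
 [ 0.          0.          0.          1.        ]]
{'time': 0.1, 'joint_pos': array([-67.62111439,  30.77345474,  -0.25374386,  88.16298006,
         0.14836761,  61.15068584,  -4.07936443]), 'qvel': array([-0.00443952, -0.18297478, -0.12108847, -0.16267183,  0.02207914,
        0.07691417, -0.01520798]), 'effort': array([ 2.11115956e-03, -5.72077203e+01,  9.93886404e-01, -2.52229446e+01,
       -5.61440410e-02,  1.34094691e-02,  7.02059697e-05]), 'tcp_pos': array([0.2864711 , 0.58287542, 0.23793739]), 'tcp_rot': array([-1.79913429e+02,  6.19310749e-03,  1.53831556e+02]), 'force': array([ 0.31348313,  1.26028738, -1.07309856]), 'ft_torque': array([ 0.01625496, -0.0580499 ,  0.00441899]), 'grip_force': 0.0, 'grip_width': 0.9987362416262009}
```

View pics/top0.png

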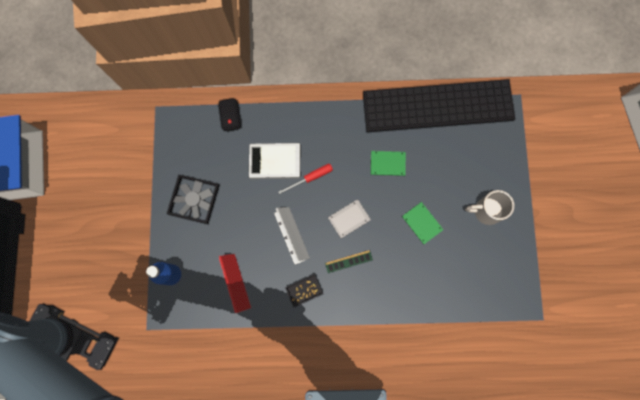

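View pics/scene0.png

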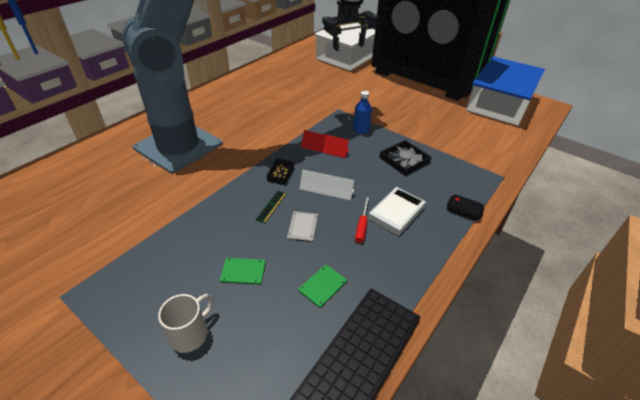

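The top view shows the grey drive at about (349,218) px. The aluminium stop is at about (291,235), with the RAM at (349,261), the screwdriver at (306,179) and the tray at (304,290). Next I'll measure the drive and stop.

```bash
cat > h.py <<'E'
from rig import arm, vision
import cv2, numpy as np
def ray(d,uv,z):
    R,t=d["view"][:3,:3],d["view"][:3,3]; K=d["K"]
    uv=np.atleast_2d(uv).astype(float)
    c=np.c_[(uv[:,0]-K[0,2])/K[0,0],-(uv[:,1]-K[1,2])/K[1,1],-np.ones(len(uv))]
    w=c@R; o=-R.T@t
    return o+w*((z-o[2])/w[:,2])[:,None]
def px(d,P):
    c=np.atleast_2d(P)@d["view"][:3,:3].T+d["view"][:3,3]; K=d["K"]
    return np.c_[K[0,2]+K[0,0]*c[:,0]/-c[:,2], K[1,2]-K[1,1]*c[:,1]/-c[:,2]]
def blob(d,near,lo=0,hi=255,sat=60):
    hsv=cv2.cvtColor(d["image"],cv2.COLOR_BGR2HSV)
    m=cv2.inRange(hsv,(0,0,lo),(180,sat,hi))
    cs,_=cv2.findContours(m,cv2.RETR_EXTERNAL,cv2.CHAIN_APPROX_NONE)
    cs=[c for c in cs if cv2.contourArea(c)>60]
    return min(cs,key=lambda c:-cv2.pointPolygonTest(c,near,True))
E
python3 - <<'E'
from h import *
for n,pd,ps in (("top",(349,218),(291,235)),("scene",(303,226),(328,184))):
    d=vision.read_camera(n)
    im=d["image"]; print(im[pd[1],pd[0]],im[ps[1],ps[0]])
    c=blob(d,pd,120); W=ray(d,c[:,0],.010)
    r=cv2.minAreaRect((W[:,:2]*1000).astype(np.float32)); print(n,"drive",r,cv2.boxPoints(r).round(1).tolist())
    c2=blob(d,ps,120); print("stop",cv2.boundingRect(c2),cv2.minAreaRect(c2))
    q=cv2.approxPolyDP(c2,2.5,True)[:,0]; print(q.tolist()); print(ray(d,q,.003)[:,:2].round(4).tolist()); print(ray(d,q,.055)[:,:2].round(4).tolist())
    x,y=(ps[0]+pd[0])//2,(ps[1]+pd[1])//2
    v=im[y-65:y+65,x-85:x+85].copy(); cv2.drawContours
    cv2.imwrite(f"pics/{n}1.png",cv2.resize(v,None,fx=4.6,fy=4.6,interpolation=cv2.INTER_CUBIC)); print(x-85,y-65)
E
```

```text
[195 202 211] [131 135 137]
top drive ((576.2188110351562, -24.973655700683594), (76.16671752929688, 106.55741119384766), 30.156675338745117) [[516.5, 2.0], [570.0999755859375, -90.19999694824219], [635.9000244140625, -51.900001525878906], [582.4000244140625, 40.20000076293945]]
stop (243, 207, 246, 119) ((362.4754943847656, 299.1775207519531), (241.0945281982422, 89.98654174804688), 28.749664306640625)
[[243, 272], [246, 280], [261, 289], [269, 285], [284, 290], [286, 283], [315, 271], [324, 294], [303, 304], [306, 307], [304, 313], [316, 325], [488, 321], [466, 321], [463, 317], [461, 320], [458, 310], [452, 309], [439, 294], [439, 297], [430, 292], [432, 286], [429, 290], [426, 286], [424, 289], [389, 269], [389, 264], [387, 267], [382, 265], [380, 260], [327, 274], [323, 262], [352, 254], [349, 247], [344, 251], [341, 244], [335, 249], [331, 246], [322, 250], [321, 245], [319, 251], [314, 248], [312, 253], [308, 251], [288, 207], [276, 207], [273, 214], [290, 258], [276, 265], [265, 264], [267, 266], [257, 268], [260, 265], [256, 269], [251, 267], [252, 270], [247, 267]]
[[0.4324
[... 1968 characters left out ...]
307], [0.4469, 0.2225], [0.4363, 0.2334], [0.4421, 0.2471], [0.4339, 0.2443], [0.4424, 0.2581]]
235 161
[181 186 188] [156 159 158]
scene drive ((577.7008666992188, -26.34754180908203), (71.22486877441406, 102.28196716308594), 30.631427764892578) [[521.0, -0.5], [573.0999755859375, -88.5], [634.4000244140625, -52.20000076293945], [582.2999877929688, 35.79999923706055]]
stop (299, 169, 55, 31) ((326.7891540527344, 184.37667846679688), (54.438270568847656, 20.91006088256836), 11.888657569885254)
[[302, 170], [300, 189], [350, 199], [352, 179]]
[[0.4183, 0.1629], [0.4723, 0.0887], [0.6159, 0.1484], [0.5683, 0.228]]
[[0.4599, 0.1139], [0.5104, 0.0444], [0.6448, 0.1003], [0.6002, 0.1748]]
230 140
```

View pics/top1.png

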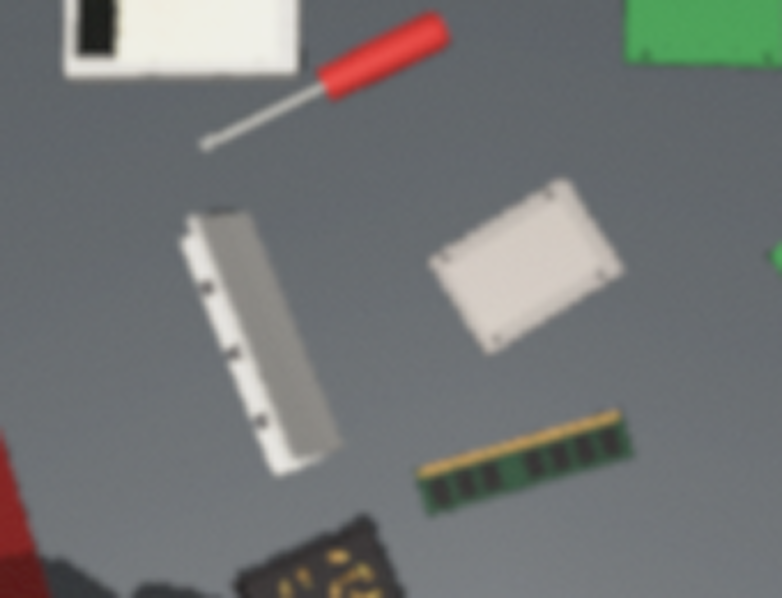

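View pics/scene1.png

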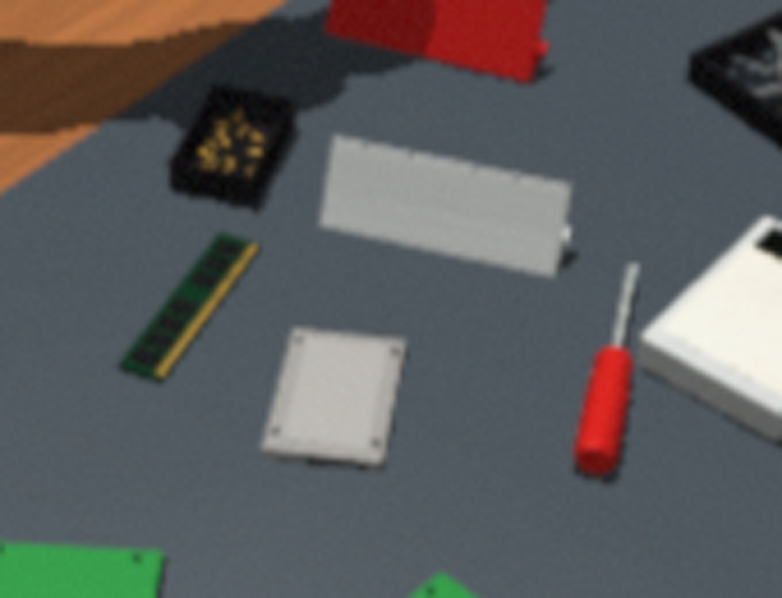

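The scene view gives the stop's foot corners at (300,189) and (350,199) px, and its top edge at (302,170) to (352,179). In stop axes, the foot comes out 155 mm long and the top edge 29 mm behind it, which fits the given sizes. The drive measures about 102x71 mm, is centred 147 mm in front and 25 mm to one side, and is yawed about 8°. I'll push it with shut fingers laid flat across its near edge.

```bash
cat >> h.py <<'E'
O=np.array([.544,.1187]); YAW=112.6; c_,s_=np.cos(np.radians(YAW)),np.sin(np.radians(YAW))
def W(x,y,z): return [O[0]+c_*x-s_*y, O[1]+s_*x+c_*y, z]   # stop frame -> world (z world)
def S(p): p=np.asarray(p); d=p[:2]-O; return np.array([c_*d[0]+s_*d[1], -s_*d[0]+c_*d[1], p[2]]).round(4)
def say(): s=arm.sense(); print(round(s["time"],2),S(s["tcp_pos"]),s["force"].round(1),s["grip_width"].round(2)); return s
def snap(n,name):
    d=vision.read_camera(n); cv2.imwrite(f"pics/{name}.png",d["image"]); return d
E
python3 - <<'E'
from h import *
q0=arm.sense()["joint_pos"]
for yaw in (YAW,YAW-180):
    for p in (W(-.235,.021,.15),W(-.235,.021,.0065),W(-.015,.021,.0065),W(.095,.021,.07)):
        q=arm.solve_ik(p,[180,0,yaw]); print(yaw,np.array(p).round(3),None if q is None else np.round(q,0))
E
```

```text
112.6 [ 0.615 -0.106  0.15 ] [-11.  36.  24.  97. -18.  51.  43.]
112.6 [ 0.615 -0.106  0.006] [ -5.  47.  15.  99. -18.  36.  43.]
112.6 [0.53  0.097 0.006] [-24.  42.  12. 112. -17.  28.  22.]
112.6 [0.488 0.198 0.07 ] [-36.  34.  11. 113. -11.  34.   6.]
-67.4 [ 0.615 -0.106  0.15 ] [ -33.   51.   62.   99.  -50.   63. -112.]
-67.4 [ 0.615 -0.106  0.006] [ -33.   68.   62.  101.  -70.   60. -100.]
-67.4 [0.53  0.097 0.006] [ -57.   64.   62.  114.  -74.   55. -113.]
-67.4 [0.488 0.198 0.07 ] [ -8.  36. -25. 112.  24.  37. 155.]
```

```bash
python3 - <<'E'
from h import *
arm.clamp(5)
arm.goto(W(-.232,.021,.15),[180,0,YAW])
arm.servo_line(W(-.232,.021,.0065),feed=.12); say()
arm.servo_line(W(-.125,.021,.0065),feed=.07); say()
d=snap("scene","s2"); im=d["image"]
cv2.imwrite("pics/s2c.png",cv2.resize(im[110:270,210:420],None,fx=3.6,fy=3.6))
E
```

```text
Traceback (most recent call last):
  File "h.py", line 21, in say
    def say(): s=arm.sense(); print(round(s["time"],2),S(s["tcp_pos"]),s["force"].round(1),s["grip_width"].round(2)); return s
                                                                                           ^^^^^^^^^^^^^^^^^^^^^
AttributeError: 'float' object has no attribute 'round'
```

```bash
sed -i 's/s\["grip_width"\].round(2)/round(s["grip_width"],2)/' h.py; python3 - <<'E'
from h import *
say()
arm.servo_line(W(-.125,.021,.0065),feed=.07); say()
d=snap("scene","s2"); im=d["image"]
cv2.imwrite("pics/s2c.png",cv2.resize(im[110:270,210:420],None,fx=3.6,fy=3.6))
E
```

```text
5.55 [-0.2324  0.0204  0.0073] [-0.2  0.6 -0.3] 0.0
7.22 [-0.1255  0.0211  0.0065] [ 0.2  0.2 -0. ] 0.01
```

View pics/s2c.png

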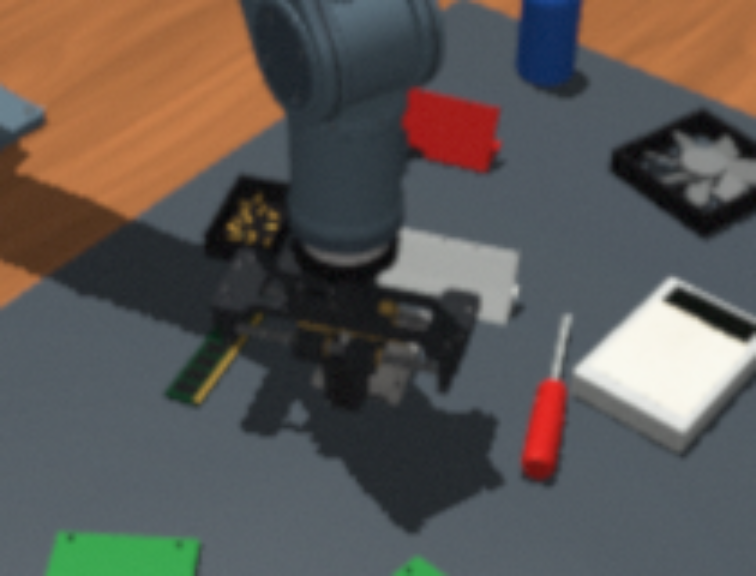

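The drive sits squarely ahead of the fingers, at about (370,375) in the crop. The RAM and screwdriver haven't moved. Continuing the push.

```bash
python3 - <<'E'
from h import *
for x in (-.10,-.07,-.045,-.03,-.022,-.018,-.0155):
    arm.servo_line(W(x,.021,.0065),feed=.06); s=say()
    if np.linalg.norm(s["force"])>20: break
d=snap("top","t3"); im=d["image"]
d2=snap("scene","s3")
cv2.imwrite("pics/c3.png",np.hstack([cv2.resize(im[170:320,240:370],(400,462)),cv2.resize(d2["image"][110:260,250:380],(400,462))]))
E
```

```text
7.84 [-0.0994  0.021   0.0065] [ 0.3 -0.9  0.1] 0.01
8.49 [-0.0698  0.0209  0.0066] [-0.5 -0.9 -0.3] 0.0
9.06 [-0.0447  0.0209  0.0065] [ 0.4 -0.4  0.2] 0.01
9.46 [-0.0294  0.0209  0.0065] [ 0.1 -0.9 -0.6] 0.01
9.74 [-0.0214  0.021   0.0065] [ 0.6 -0.1  0.3] 0.01
9.99 [-0.0178  0.021   0.0065] [0.3 0.4 0.3] 0.01
10.24 [-0.0156  0.021   0.0065] [-0.  -1.5 -0.3] 0.0
```

View pics/c3.png

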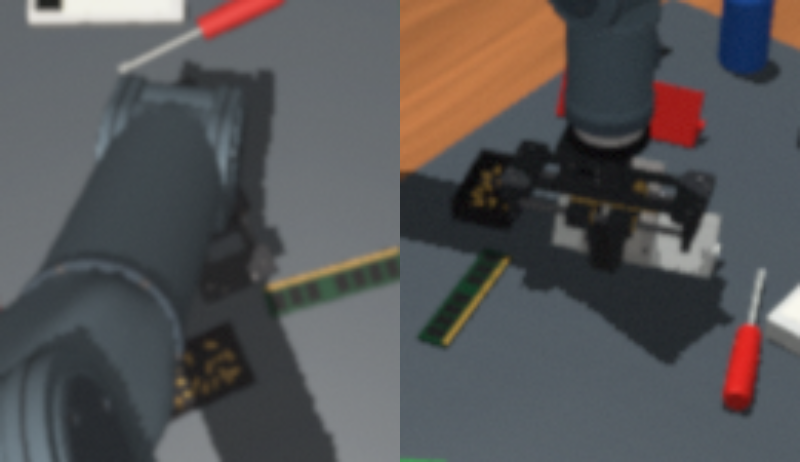

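The gripper hides most of the drive, but part of it shows raised above the stop. I'll back off, lift clear and check.

```bash
python3 - <<'E'
from h import *
arm.servo_line(W(-.07,.021,.0065),feed=.1)
arm.servo_line(W(-.09,.021,.2),feed=.2)
arm.servo_line(W(-.2,.021,.25),feed=.25); say()
d=snap("top","t4"); im=d["image"]
d2=snap("scene","s4")
cv2.imwrite("pics/c4.png",np.hstack([cv2.resize(im[170:320,240:370],(400,462)),cv2.resize(d2["image"][110:260,250:380],(400,462))]))
E
```

```text
12.79 [-0.1984  0.0212  0.2486] [0.3 0.5 0.1] 0.01
```

View pics/c4.png

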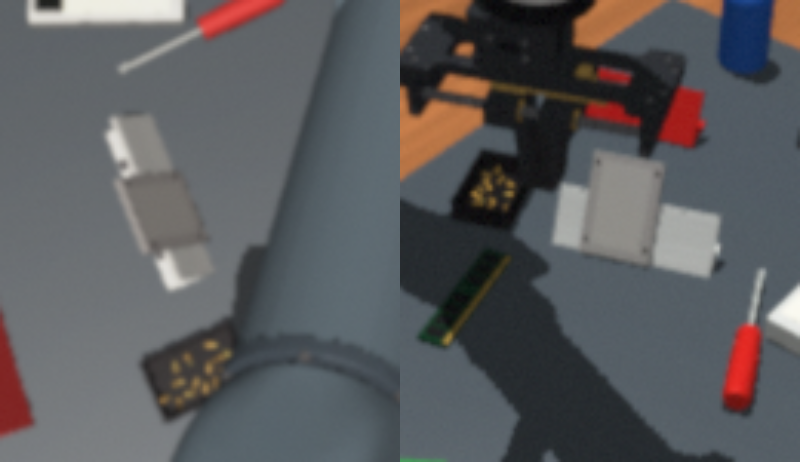

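The drive leans squarely on the stop: in the right-hand crop its raised end is near (630,155) and its lower end near (617,258), and nothing else has moved. Now I'll go behind the stop and topple it.

```bash
python3 - <<'E'
from h import *
arm.servo_line(W(.105,.019,.22),feed=.25)
arm.servo_line(W(.105,.019,.070),feed=.15); say()
for x in (.065,.04,.02,.008,-.002,-.012,-.02):
    arm.servo_line(W(x,.019,.070),feed=.06); s=say()
arm.wait(.3)
arm.servo_line(W(.05,.019,.1),feed=.15)
arm.servo_line(W(.12,.019,.22),feed=.25)
d=snap("top","t5"); im=d["image"]
d2=snap("scene","s5")
cv2.imwrite("pics/c5.png",np.hstack([cv2.resize(im[170:320,240:400],(427,400)),cv2.resize(d2["image"][110:260,230:370],(373,400))]))
E
```

```text
15.42 [0.1049 0.0183 0.0707] [ 0.4 -0.4 -0.7] 0.01
16.23 [0.0653 0.019  0.0699] [-0.   0.3  0.4] 0.01
16.8 [0.0398 0.0191 0.07  ] [-0.2  0.3 -0.2] 0.0
17.28 [0.0196 0.019  0.07  ] [-0.3 -0.5  0.9] 0.01
17.63 [0.0074 0.019  0.07  ] [-0.6  0.8 -0.9] 0.01
17.95 [-0.0026  0.0191  0.07  ] [ 0.2 -0.6 -0.7] 0.0
18.27 [-0.0126  0.0191  0.07  ] [ 0.4 -0.7  0.1] 0.01
18.55 [-0.0206  0.019   0.07  ] [ 0.5  0.3 -0.2] 0.0
```

View pics/c5.png

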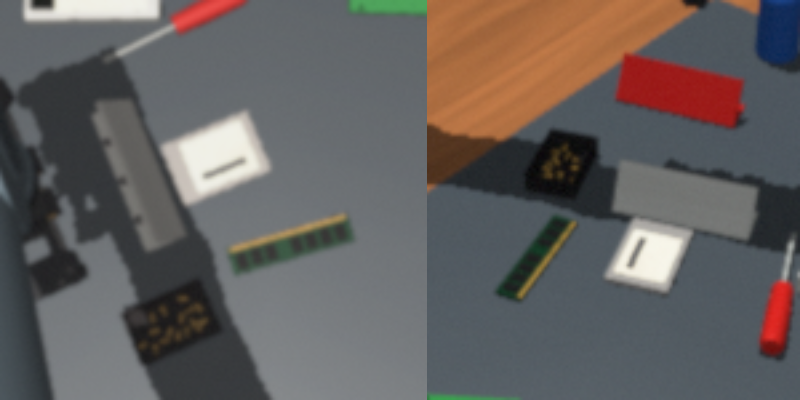

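The drive now lies in front of the stop with its pale label up, at about (215,155) in the left crop, and the other things are in place. I'll check that it's flat by its size, then hand in.

```bash
python3 - <<'E'
from h import *
ok=True
for n in ("top","scene"):
    d=vision.read_camera(n); p=px(d,W(-.06,.02,.01))[0]
    c=blob(d,tuple(map(float,p)),150); w=ray(d,c[:,0],.010)
    L=np.array([S(q)[:2] for q in w])*1000; r=cv2.minAreaRect(L.astype(np.float32)); print(n,r)
    a,b=sorted(r[1]); ok&= 66<a<79 and 94<b<109
print(ok)
if ok: arm.wait(.5); print(arm.job_done())
E
```

```text
top ((-59.2716064453125, 19.50977897644043), (71.67754364013672, 99.67330169677734), 88.16226196289062)
scene ((-61.28167724609375, 18.222986221313477), (66.4124526977539, 95.2176513671875), 88.31531524658203)
True
the job is handed in; nothing more can be done
None
```

The drive now lies flat on the mat in front of the stop with its label side up, the other things look undisturbed, and the job was handed in at about 20 s of the 58 s allowed.

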